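# Draw one bearing from the plunger dispenser

## Robot

A 6-joint arm with a two-finger parallel gripper is mounted at the origin on a cart in front of the work surface, level with it; the furniture and walls round the work are solid. World frame = base frame: x ahead of the robot, y to its left, z up, the work surface at z = 0. Lengths are in m, angles in rad, forces in N, time in s.
With the tool pointing down it reaches from about 0.3 to 0.875 m from the base axis. Payload 6.4 kg.
Tool frame: the origin (TCP) lies midway between the tips of the shut fingers; the grasp point (between the pads) lies 19 mm behind it (ctrl.hold_point_z is the distance from the TCP to the grasp point, in m); z points along the fingers, y is the line along which they close (so a half turn about z gives the same grasp; the last joint's range is limited). The gripper opens to 85 mm and grips with 20 to 120 N. Pads are 22 mm wide; open, the fingers measure 114 mm over their backs; the gripper's body (76 mm by 85 mm) begins 54 mm behind the grasp point. The pads swing forward as they close: fully open they stand 13 mm farther back than shut.
Start: joints at [1.061, 0.181, 1.607, -0, 1.354, -0.206], TCP at [0.172, 0.549, 0.231] pointing down, gripper open.
Joint ranges: [-2.99, 2.99], [-0.89, 2.07], [0.3, 2.58], [-1.14, 4.28], [0, 2.63], [-3.12, 3.12]. Speed limits (rad/s): [2.57, 2.57, 3.01, 3.14, 3.14, 3.14].

## Interface

Orientations are given as a unit quaternion [w, x, y, z].
In Python, from bench import ctrl gives the robot as it stands.
- The arm moves only by the tool carry_out, never from a script. Its argument "plan" is text: rows parted by semicolons, each of 6 numbers parted by spaces: the shift along the tool's x, y, z as a fraction of full scale, then the turn, a rotation vector about the tool's x, y, z as a fraction of full scale. A call has exactly 8 rows; each row shifts and turns the commanded pose from where the row before left it, along the tool's axes as they then stand; what a row does not reach is not made up. Full scale, the value 1, is 40 mm for a shift and 0.1 rad for a turn. A row lasts 1/12 s, in which the tool goes at most 41.7 mm and 7.16 degrees, less where a joint would pass 70% of its speed; a pose out of reach is approached as far as the arm can. A call with a number of a shift or a turn outside -1 to 1 is refused whole. A call with a gripper value outside its range is refused whole. "claw" is the gripper's target within -1 to 1 (shut at 1, half-way at 0, fully open at -1), set as the call begins (left out, the last holds). The fingers move at their own pace and stop on an object; the grip force is fixed at half the most. Time passes only in rows, so rows that do not move let the fingers close, or fill a call up. It gives the time, the measured TCP pose, the force, the opening and the grip force at its end, in the units of the state.
- ctrl.get_obs(): the state, without advancing time (a new reading comes with each control period).
- ctrl.camera(name): name is "scene" or "top" or "wrist"; returns a dict with "pixels" (384x512x3 uint8, red, green, blue), "mtx" (3x3 intrinsics, pixels), "R" (3x3) and "t" (3): a world point X has camera coordinates R X + t. Camera axes: x right, y down, z forward; pixel columns grow to the right and rows downward; lengths in m; the calibration is good to about 2 mm. A picture is of the moment at which its call begins. There is no depth.
- ctrl.hand_in(): hands the job in; it is judged then, once.
The state is a dict: "time_s": time; "q": joint angles; "dq": joint speeds; "joint_efforts": joint torques, N m; "eef_pos": TCP position; "eef_rot": TCP orientation; "wrist_force": force on the tool from outside, world axes, zero at the start; "torque": the same for the moment, N m; "opening": opening from 0.0 (shut) to 1.0 (fully open); "grasp_force": force on a finger pad.
Only numpy, scipy, OpenCV 4.12 (cv2) and the standard library are available. Lean on these libraries where they do the work, as an engineer would, in place of code of your own. Each camera call takes 0.05 s, during which the arm holds its last target. There are 200 camera calls.

## Task

Draw one small bearing from the blue bearing dispenser: push its red plunger cap straight down until it bottoms on its stop, hold it there for half a second, never leaning on it with more than 25 N, and let it come all the way back up. Then lay the bearing that has come out in the round steel dish, leaving the other two in the magazine and the mug and the caliper where they are.

Things in the scene. Friction and masses are not known exactly. Their poses are not given: they have to be found in the camera images.
- dispenser: bearing dispenser, fixed to the bench: dark base plate 190 x 76 x 6 mm; a square open-topped aluminium magazine, 40 x 40 mm, top 58 mm above the bench, holding three bearings in a stack; behind it a blue housing 74 x 52 mm, top 53 mm up, with the red plunger cap above it. Origin: on the bench, on the magazine's upright axis; z up, +x from the magazine towards the plunger
- plunger_axis (a point): point on the plunger's upright axis, on top of the housing's steel collar, 66 mm above the bench, 50 mm along the dispenser's +x. The round red cap (34 mm across, 12 mm thick, flat top) is centred over it. At rest the cap's top is 106 to 120 mm above the bench: it is screwed to another height every time, so find it by touch
- outlet (a point): where the bearing's underside ends after a full stroke: 44 mm along the dispenser's -x, 20 mm above the bench, on a slideway 20 mm wide with a 4 mm end lip 75 mm from the origin; beside it only the 6 mm base plate, so the bearing can be pinched from above across the dispenser's y. A full stroke slides out the lowest bearing; as the cap rises the stack drops
- plunger (a joint): downward travel of the red cap: 0 at rest (up), 0.024 m on its stop. The spring pushes back with about 3 N at first and 9 N just before the stop, plus up to 2 N for friction and the bearing; the stop is hard, but the cap sits on the stem through a rubber cushion that gives 1 mm per 5 N, so at the stop the force rises by about 5 N per mm of further push. Springs back up when let go
- bearing_first: small sealed ball bearing, the lowest in the stack at the start and the one that comes out: 30 mm across, 10 mm thick, 30 to 55 g, lying flat. Origin: centre of its underside; z along its axis
- bearing_second: same bearing, second from below in the magazine. Origin: centre of its underside
- bearing_third: same bearing, the top one in the magazine. Origin: centre of its underside
- dish: empty round steel dish, loose, 120 mm across at the rim, 26 mm high, flat floor about 88 mm across and 3 mm above the bench, sloping wall. Origin: centre of its underside
- mug: orange mug, 81 mm across, 101 mm high, standing at the back. Origin: centre of its underside. Leave it alone
- caliper: digital caliper, 70 x 200 x 13 mm, lying on the bench to the left of the dispenser, long side along its y. Origin: centre of its underside. Leave it alone
There are look-alikes about, which are no part of the job. There is more than one size of the dish; the one meant has the size given above.

How it is judged:
On the way, in this order (a step that is already met when the one before it is completed fails the run):
1. the plunger is held down on its stop (within 0.5 mm of 24 mm or beyond) for half a second (value of joint plunger above 0.0235 m), for 0.45 s.
2. the plunger has come back up and the first bearing stands clear of the magazine (value of joint plunger below 0.002 m and horizontal distance between bearing_first and dispenser above 0.035 m), for 0.1 s.
At the end, for the whole second after the job is handed in: the first bearing rests in the dish (centre within 40 mm of the dish's, less than 18 mm above its underside) and the dish is level; the plunger is up (within 2 mm); the other two bearings are still in the magazine (within 6 mm of its axis) (horizontal distance between bearing_first and dish below 0.04 m and z of bearing_first in the frame of dish below 0.018 m and angle between dish's own z axis and vertical below 0.1 rad and linear speed of bearing_first below 0.02 m/s and value of joint plunger below 0.002 m and horizontal distance between each of bearing_second, bearing_third and dispenser below 0.006 m); the robot touches nothing.
It fails at once if more than 25 N on the plunger (contact force between plunger and anything else above 25 N).
It fails at once if the mug or the caliper is moved by more than 20 mm (distance of any of mug, caliper from where it was at the start of the episode above 0.02 m).
It also fails if it takes over 56 s, if anything falls off the work surface, if the arm or the gripper's body presses on something with over 40 N, if the wrist force passes 120 N, or if a joint passes its speed limit or range.

## Working session

There is one attempt and no reset: what is moved stays moved. The work goes in short steps, Python scripts to look and compute and a tool call to move; the robot and the scene stay as the last step left them, time stands still between calls to the robot, and variables do not carry over. Pictures are saved under pics/ and viewed, at most 10 in all, crops included, and the job is handed in when it is done.

Besides the shell and the picture viewer there is one more tool, called as name(argument=value, ...) on one line, values as JSON. carry_out: Moves the arm, as the interface text tells. Shift numbers are shares of 40 mm and turn numbers shares of 0.1 rad, none past 1 either way. Its arguments: {"type":"object","properties":{"plan":{"type":"string"},"claw":{"type":"number"}},"required":["plan"]}

```bash
mkdir -p pics; ls
python3 - <<'E'
from bench import ctrl
import cv2, pickle
for n in("top","scene"):
    c=ctrl.camera(n); pickle.dump(c,open(f"pics/{n}0.pkl","wb")); cv2.imwrite(f"pics/{n}0.png",cv2.resize(c["pixels"][:,:,::-1],(800,600),interpolation=cv2.INTER_CUBIC))
    print(n,c["mtx"],c["R"],c["t"])
print(ctrl.get_obs())
E
```

```text
pics
top [[394.00682046   0.         259.53992739]
 [  0.         394.00682046 199.34622099]
 [  0.           0.           1.        ]] [[ 0.00249808 -0.99994801  0.00988582]
 [-0.98003327 -0.00441358 -0.19878457]
 [ 0.19881787 -0.00919185 -0.97999335]] [0.07929448 0.57270248 1.13187232]
scene [[491.57872344   0.         253.02704331]
 [  0.         491.57872344 200.36921181]
 [  0.           0.           1.        ]] [[ 0.53233749 -0.84632602 -0.01868311]
 [-0.62720624 -0.37949703 -0.68014288]
 [ 0.56853243  0.37378371 -0.73284146]] [-0.22952478  0.45160669  1.55552845]
{'time_s': 0.1, 'q': array([ 1.06067742e+00,  1.81449846e-01,  1.60790364e+00, -1.07320155e-05,
        1.35377755e+00, -2.06322273e-01]), 'dq': array([-1.12094128e-03, -2.96052876e-03, -2.58490447e-03, -1.62201215e-03,
        1.15541598e-03, -9.26616066e-05]), 'joint_efforts': array([ 4.05742639e-04, -4.45867217e+01, -3.52240312e+01, -2.08290785e-04,
        3.89017267e-03, -2.31869171e-05]), 'eef_pos': array([0.1717646 , 0.54823613, 0.23048585]), 'eef_rot': array([-2.64779062e-04,  1.51313674e-01,  9.88485498e-01, -7.22203927e-04]), 'wrist_force': array([-0.57384899,  0.61018028, -0.1383181 ]), 'torque': array([ 0.01307435, -0.01563846,  0.04707845]), 'grasp_force': 0.0, 'opening': 0.9992282006683257}
```

View pics/top0.png

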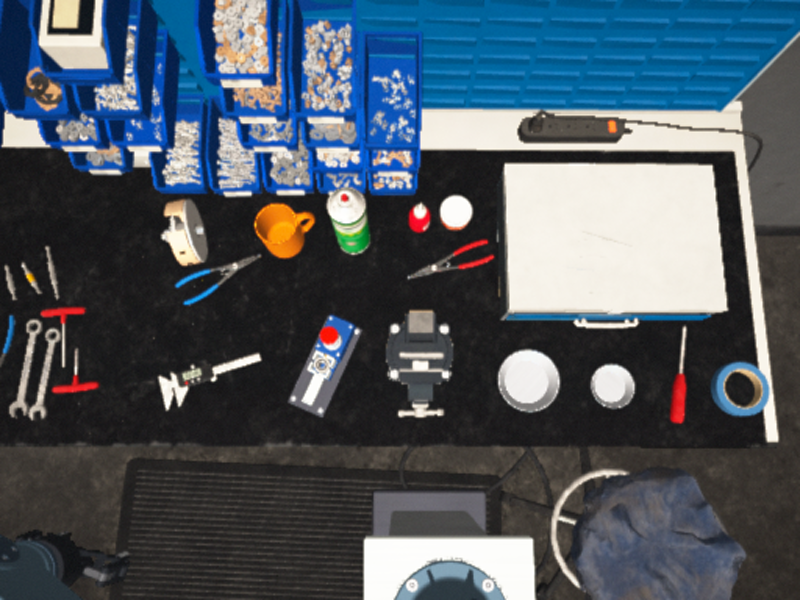

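View pics/scene0.png

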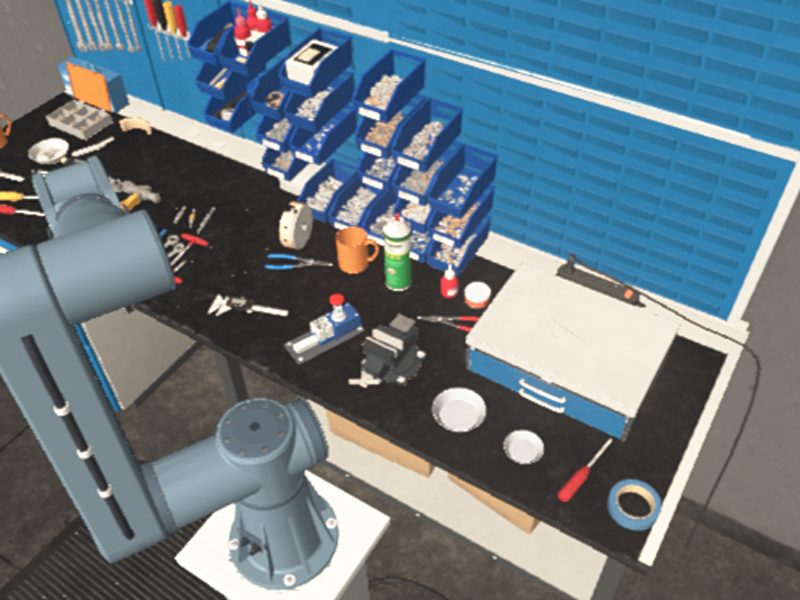

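The top view shows the dispenser around (325,365), with its red cap at (329,337). The larger dish is at (529,380), and the vise at (418,360) stands between them. The caliper is at (210,380) and the mug at (283,228). Next I'll enlarge the dispenser and the dish.

Run:
```python
import cv2,pickle,numpy as np
c=pickle.load(open("pics/top0.pkl","rb"))["pixels"][:,:,::-1]
a=cv2.resize(c[195:270,180:236],None,fx=8,fy=8,interpolation=cv2.INTER_CUBIC)
b=cv2.resize(c[215:270,312:364],None,fx=6,fy=6,interpolation=cv2.INTER_CUBIC)
o=np.zeros((600,448+312,3),np.uint8);o[:,:448]=a;o[:330,448:]=b
cv2.imwrite("pics/crop.png",o)
```

```text
(no output)
```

View pics/crop.png

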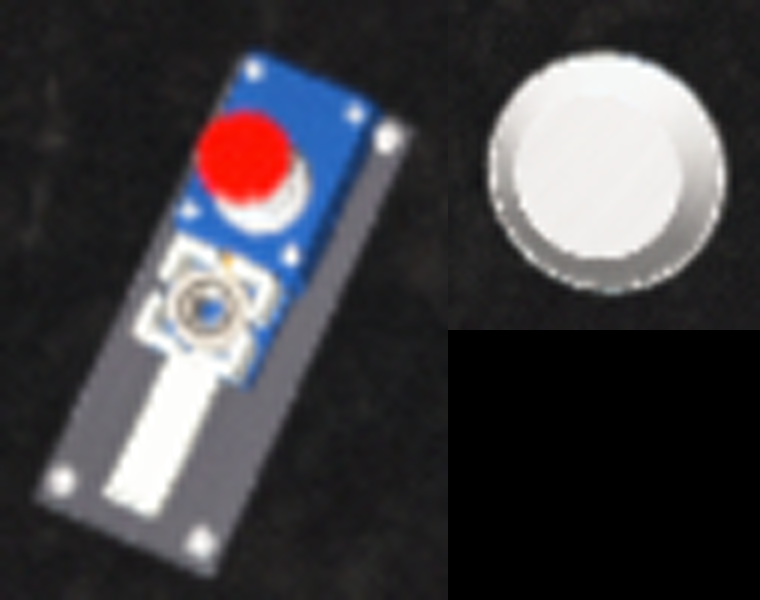

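```bash
cat > h.py <<'E'
import numpy as np,pickle
def ray(c,u,v,z):
    R,t=c["R"],c["t"]; C=-R.T@t; d=R.T@np.linalg.solve(c["mtx"],[u,v,1]); return C+d*(z-C[2])/d[2]
E
python3 - <<'E'
from h import *
c=pickle.load(open("pics/top0.pkl","rb"))
f=lambda u,v,z:ray(c,180+u/8-.45,195+v/8-.45,z)[:2].round(4)
for n,u,v,z in [("mag",209,308,.058),("brg",206,306,.055),("s1",254,68,.053),("s2",354,113,.053),("s3",189,208,.053),("s4",290,254,.053),("collar",262,190,.066),("cap",244,156,.113),("slideend",130,503,.022),("b1",35,497,.006),("b2",212,577,.006),("b3",412,128,.006)]: print(n,f(u,v,z))
g=lambda u,v,z:ray(c,312+(u-448)/6-.4,215+v/6-.4,z).round(4)
print(g(607,172,.026),g(598,176,.003),g(489,172,.026),g(726,172,.026))
E
```

```text
mag [0.4697 0.2405]
brg [0.4708 0.242 ]
s1 [0.5612 0.2269]
s2 [0.5441 0.1888]
s3 [0.5078 0.2497]
s4 [0.4906 0.2116]
collar [0.5127 0.2212]
cap [0.5177 0.2226]
slideend [0.4001 0.2726]
b1 [0.4031 0.3113]
b2 [0.3732 0.2429]
b3 [0.5466 0.1699]
[ 0.4438 -0.1578  0.026 ] [ 0.4438 -0.1579  0.003 ] [ 0.4436 -0.098   0.026 ] [ 0.444  -0.2182  0.026 ]
```

carry_out(plan="0 0 0 0 0 1; -0.9 -0.33 0 0 0 0; -0.9 -0.33 0 0 0 0; -0.9 -0.33 0 0 0 0; -0.9 -0.33 0 0 0 0; -0.9 -0.33 0 0 0 0; -0.9 -0.33 0 0 0 0; -0.9 -0.33 0 0 0 0", claw=1)

```text
time_s: 0.77
eef_pos: [0.3682, 0.3631, 0.231]
eef_rot: [-0.0, 0.2, 0.98, -0.0]
wrist_force: [0.3, 0.7, 0.4]
opening: 0.003
grasp_force: 0.0
```

carry_out(plan="-0.8 -0.3 0.2 0 0 0; -0.8 -0.3 0.2 0 0 0; -0.8 -0.3 0.2 0 0 0; -0.8 -0.3 0.2 0 0 0; -0.8 -0.3 0.2 0 0 0; -0.8 -0.3 0.2 0 0 0; 0 0 0.4 0 0 0; 0 0 0 0 0 0")

```text
time_s: 1.43
eef_pos: [0.5148, 0.2209, 0.1639]
eef_rot: [-0.003, 0.202, 0.979, -0.001]
wrist_force: [-0.9, -0.0, -0.6]
opening: 0.001
grasp_force: 0.0
```

carry_out(plan="0 0.04 0.3 0 0 0; 0 0 0.3 0 0 0; 0 0 0.2 0 0 0; 0 0 0.1 0 0 0; 0 0 0.05 0 0 0; 0 0 0.02 0 0 0; 0 0 0 0 0 0; 0 0 0 0 0 0")

```text
time_s: 2.1
eef_pos: [0.5166, 0.2248, 0.1291]
eef_rot: [0.0, 0.2, 0.98, 0.0]
wrist_force: [-0.7, 0.6, -0.4]
opening: -0.003
grasp_force: 0.0
```

carry_out(plan="0 0 0.025 0 0 0; 0 0 0.025 0 0 0; 0 0 0.025 0 0 0; 0 0 0.025 0 0 0; 0 0 0.025 0 0 0; 0 0 0 0 0 0; 0 0 0 0 0 0; 0 0 0 0 0 0")

```text
time_s: 2.77
eef_pos: [0.5164, 0.2245, 0.1235]
eef_rot: [-0.0, 0.201, 0.98, 0.0]
wrist_force: [-0.5, -0.3, 0.0]
opening: 0.001
grasp_force: 0.0
```

carry_out(plan="0 -0.04 0.025 0 0 0; 0 0 0.025 0 0 0; 0 0 0.025 0 0 0; 0 0 0.025 0 0 0; 0 0 0.025 0 0 0; 0 0 0 0 0 0; 0 0 0 0 0 0; 0 0 0 0 0 0")

```text
time_s: 3.43
eef_pos: [0.5157, 0.2231, 0.1185]
eef_rot: [0.0, 0.2, 0.98, -0.0]
wrist_force: [-0.7, 0.2, -0.4]
opening: -0.002
grasp_force: 0.0
```

carry_out(plan="0 0 0.025 0 0 0; 0 0 0.025 0 0 0; 0 0 0.025 0 0 0; 0 0 0.025 0 0 0; 0 0 0 0 0 0; 0 0 0 0 0 0; 0 0 0 0 0 0; 0 0 0 0 0 0")

```text
time_s: 4.1
eef_pos: [0.5159, 0.2231, 0.1147]
eef_rot: [0.0, 0.201, 0.98, 0.0]
wrist_force: [-0.6, -0.7, 4.4]
opening: 0.002
grasp_force: 2.2
```

carry_out(plan="0 0 0.1 0 0 0; 0 0 0.1 0 0 0; 0 0 0.1 0 0 0; 0 0 0.1 0 0 0; 0 0 0.05 0 0 0; 0 0 0.025 0 0 0; 0 0 0 0 0 0; 0 0 0 0 0 0")

```text
time_s: 4.77
eef_pos: [0.516, 0.2231, 0.096]
eef_rot: [0.0, 0.201, 0.98, 0.0]
wrist_force: [-1.2, 0.1, 7.7]
opening: 0.001
grasp_force: 3.7
```

carry_out(plan="0 0 0.02 0 0 0; 0 0 0.02 0 0 0; 0 0 0 0 0 0; 0 0 0 0 0 0; 0 0 0 0 0 0; 0 0 0 0 0 0; 0 0 0 0 0 0; 0 0 0 0 0 0")

```text
time_s: 5.43
eef_pos: [0.516, 0.2231, 0.0945]
eef_rot: [0.0, 0.2, 0.98, 0.0]
wrist_force: [-2.0, -0.4, 8.1]
opening: -0.004
grasp_force: 4.1
```

carry_out(plan="0 0 0.02 0 0 0; 0 0 0.02 0 0 0; 0 0 0 0 0 0; 0 0 0 0 0 0; 0 0 0 0 0 0; 0 0 0 0 0 0; 0 0 0 0 0 0; 0 0 0 0 0 0")

```text
time_s: 6.1
eef_pos: [0.516, 0.2232, 0.093]
eef_rot: [0.0, 0.2, 0.98, 0.0]
wrist_force: [-2.6, -1.4, 9.4]
opening: -0.0
grasp_force: 4.3
```

carry_out(plan="0 0 0.025 0 0 0; 0 0 0 0 0 0; 0 0 0 0 0 0; 0 0 0 0 0 0; 0 0 0 0 0 0; 0 0 0 0 0 0; 0 0 0 0 0 0; 0 0 0 0 0 0")

```text
time_s: 6.77
eef_pos: [0.516, 0.2231, 0.092]
eef_rot: [0.0, 0.2, 0.98, 0.0]
wrist_force: [-2.5, -0.9, 8.9]
opening: 0.001
grasp_force: 4.4
```

carry_out(plan="0 0 0.025 0 0 0; 0 0 0 0 0 0; 0 0 0 0 0 0; 0 0 0 0 0 0; 0 0 0 0 0 0; 0 0 0 0 0 0; 0 0 0 0 0 0; 0 0 0 0 0 0")

```text
time_s: 7.43
eef_pos: [0.516, 0.2231, 0.0912]
eef_rot: [0.0, 0.201, 0.98, 0.0]
wrist_force: [-3.5, -0.9, 9.4]
opening: 0.001
grasp_force: 4.9
```

carry_out(plan="0 0 0.025 0 0 0; 0 0 0 0 0 0; 0 0 0 0 0 0; 0 0 0 0 0 0; 0 0 0 0 0 0; 0 0 0 0 0 0; 0 0 0 0 0 0; 0 0 0 0 0 0")

```text
time_s: 8.1
eef_pos: [0.516, 0.2231, 0.0906]
eef_rot: [0.0, 0.2, 0.98, 0.0]
wrist_force: [-4.6, -1.0, 12.8]
opening: 0.001
grasp_force: 6.4
```

carry_out(plan="0 0 0.025 0 0 0; 0 0 0 0 0 0; 0 0 0 0 0 0; 0 0 0 0 0 0; 0 0 0 0 0 0; 0 0 0 0 0 0; 0 0 0 0 0 0; 0 0 0 0 0 0")

```text
time_s: 8.77
eef_pos: [0.5161, 0.2232, 0.0899]
eef_rot: [0.0, 0.2, 0.98, 0.0]
wrist_force: [-5.3, -2.1, 16.7]
opening: -0.002
grasp_force: 7.9
```

carry_out(plan="0 0 0.01 0 0 0; 0 0 0 0 0 0; 0 0 0 0 0 0; 0 0 0 0 0 0; 0 0 0 0 0 0; 0 0 0 0 0 0; 0 0 0 0 0 0; 0 0 0 0 0 0")

```text
time_s: 9.43
eef_pos: [0.516, 0.2232, 0.0897]
eef_rot: [0.0, 0.2, 0.98, 0.0]
wrist_force: [-6.4, -1.1, 15.8]
opening: -0.0
grasp_force: 8.5
```

carry_out(plan="0 0 -0.1 0 0 0; 0 0 -0.15 0 0 0; 0 0 -0.2 0 0 0; 0 0 -0.2 0 0 0; 0 0 -0.2 0 0 0; 0 0 -0.4 0 0 0; 0 0 -0.4 0 0 0; 0 0 -0.2 0 0 0")

```text
time_s: 10.1
eef_pos: [0.5161, 0.2232, 0.1635]
eef_rot: [0.001, 0.201, 0.98, 0.0]
wrist_force: [1.1, 0.3, 0.7]
opening: 0.001
grasp_force: 0.0
```

carry_out(plan="0.5 0 0 0 0 0; 0.5 0 0 0 0 0; 0.5 0 0 0 0 0; 0.5 0 0 0 0 0; 0.35 0 0 0 0 0; 0 0 0 0 0 0; 0 0 0 0 0 0; 0 0 0 0 0 0", claw=-1)

```text
time_s: 10.77
eef_pos: [0.43, 0.2599, 0.1621]
eef_rot: [0.0, 0.2, 0.98, 0.0]
wrist_force: [0.2, -0.1, -0.5]
opening: 1.005
grasp_force: 0.0
```

Run:
```python
from bench import ctrl
import cv2,pickle
c=ctrl.camera("wrist");pickle.dump(c,open("pics/w1.pkl","wb"))
cv2.imwrite("pics/w1.png",cv2.resize(c["pixels"][:,:,::-1],(800,600),interpolation=cv2.INTER_CUBIC))
print(ctrl.get_obs()["eef_pos"])
```

```text
[0.43014853 0.25975497 0.16204909]
```

View pics/w1.png

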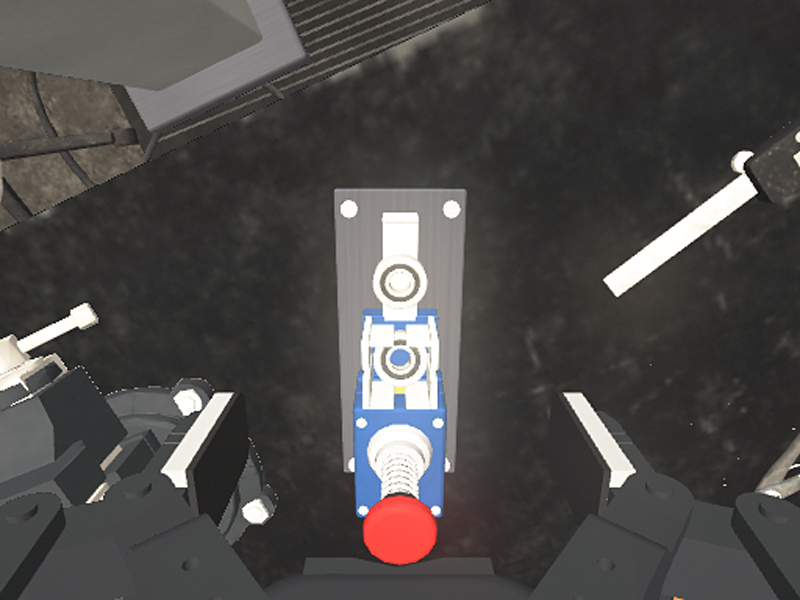

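The bearing is out at (400,281), square to the gripper. The cap is back up and the stack has dropped.

Run:
```python
from h import *
c=pickle.load(open("pics/w1.pkl","rb"))
p=ray(c,400*.64-.18,282*.64-.18,.030);print(p, ray(c,400.5*.64,357*.64,.04))
d=p[:2]-[.43015,.25975];a=np.deg2rad(156.9)
print(d@[np.cos(a),np.sin(a)],d@[-np.sin(a)*-1,-np.cos(a)])
```

```text
[0.43206909 0.26034078 0.03      ] [0.46960937 0.24475408 0.04      ]
-0.0015334340413721635 0.0012963391470443716
```

carry_out(plan="-0.04 0.03 0.6 0 0 0; 0 0 0.7 0 0 0; 0 0 0.7 0 0 0; 0 0 0.7 0 0 0; 0 0 0.5 0 0 0; 0 0 0.3 0 0 0; 0 0 0 0 0 0; 0 0 0 0 0 0")

```text
time_s: 11.48
eef_pos: [0.4314, 0.2599, 0.0213]
eef_rot: [-0.001, 0.201, 0.98, -0.0]
wrist_force: [-0.6, -0.1, 0.8]
opening: 0.997
grasp_force: 0.0
```

carry_out(plan="0 0 0.15 0 0 0; 0 0 0.15 0 0 0; 0 0 0 0 0 0; 0 0 0 0 0 0; 0 0 0 0 0 0; 0 0 0 0 0 0; 0 0 0 0 0 0; 0 0 0 0 0 0")

```text
time_s: 12.15
eef_pos: [0.4313, 0.2606, 0.0101]
eef_rot: [0.0, 0.2, 0.98, 0.0]
wrist_force: [0.1, 0.2, 0.4]
opening: 1.0
grasp_force: 0.0
```

carry_out(plan="0 0 0 0 0 0; 0 0 0 0 0 0; 0 0 0 0 0 0; 0 0 0 0 0 0; 0 0 0 0 0 0; 0 0 0 0 0 0; 0 0 0 0 0 0; 0 0 0 0 0 0", claw=1)

```text
time_s: 12.82
eef_pos: [0.4313, 0.2605, 0.0102]
eef_rot: [0.0, 0.201, 0.98, 0.0]
wrist_force: [-1.4, -1.5, 5.1]
opening: 0.32
grasp_force: 59.0
```

carry_out(plan="0 0 -0.1 0 0 0; 0 0 -0.3 0 0 0; 0 0 -0.7 0 0 0; 0 0 -1 0 0 0; 0 0 -1 0 0 0; 0 0 -0.7 0 0 0; 0 0 0 0 0 0; 0 0 0 0 0 0")

```text
time_s: 13.48
eef_pos: [0.4327, 0.261, 0.1648]
eef_rot: [0.002, 0.2, 0.98, 0.001]
wrist_force: [-0.5, -0.4, -1.2]
opening: 0.315
grasp_force: 59.1
```

Run:
```python
from bench import ctrl
import cv2,pickle
c=ctrl.camera("wrist");pickle.dump(c,open("pics/w2.pkl","wb"))
cv2.imwrite("pics/w2.png",cv2.resize(c["pixels"][:,:,::-1],(800,600),interpolation=cv2.INTER_CUBIC))
```

```text
(no output)
```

View pics/w2.png

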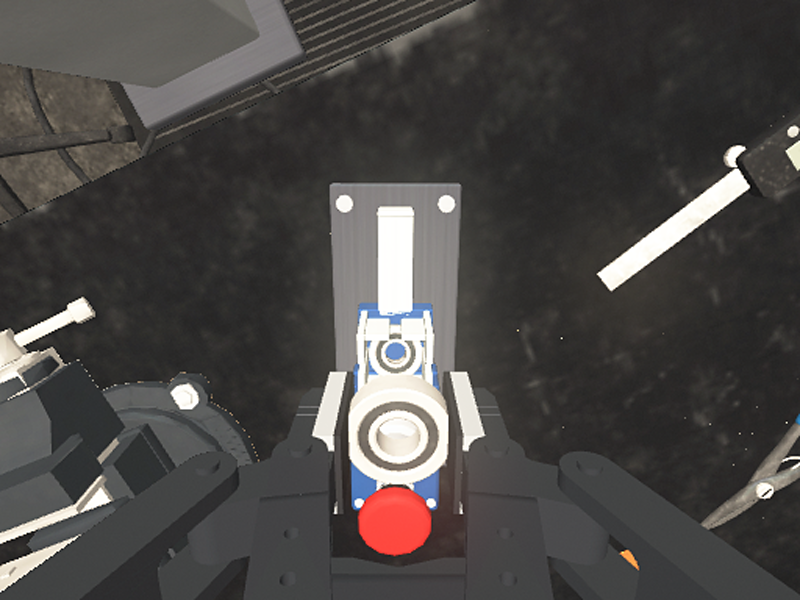

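carry_out(plan="0 0 -0.75 0 0 0; 0 0 -0.75 0 0 0; -0.39 -0.85 0 0 0 0; -0.39 -0.85 0 0 0 0; -0.39 -0.85 0 0 0 0; -0.39 -0.85 0 0 0 0; -0.39 -0.85 0 0 0 0; -0.39 -0.85 0 0 0 0")

```text
time_s: 14.2
eef_pos: [0.4356, 0.0347, 0.2202]
eef_rot: [-0.002, 0.2, 0.98, -0.0]
wrist_force: [1.1, -0.7, 0.6]
opening: 0.313
grasp_force: 59.2
```

carry_out(plan="-0.39 -0.85 0 0 0 0; -0.39 -0.85 0 0 0 0; -0.39 -0.85 0 0 0 0; -0.39 -0.85 0 0 0 0; -0.39 -0.85 0 0 0 0; -0.07 -0.17 0 0 0 0; 0 0 0 0 0 0; 0 0 0 0 0 0")

```text
time_s: 14.87
eef_pos: [0.441, -0.1575, 0.2203]
eef_rot: [-0.002, 0.201, 0.98, 0.001]
wrist_force: [0.9, 0.6, -0.6]
opening: 0.316
grasp_force: 59.3
```

Run:
```python
from bench import ctrl
import cv2,pickle
c=ctrl.camera("wrist");pickle.dump(c,open("pics/w3.pkl","wb"))
cv2.imwrite("pics/w3.png",cv2.resize(c["pixels"][:,:,::-1],(800,600),interpolation=cv2.INTER_CUBIC))
```

```text
(no output)
```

View pics/w3.png

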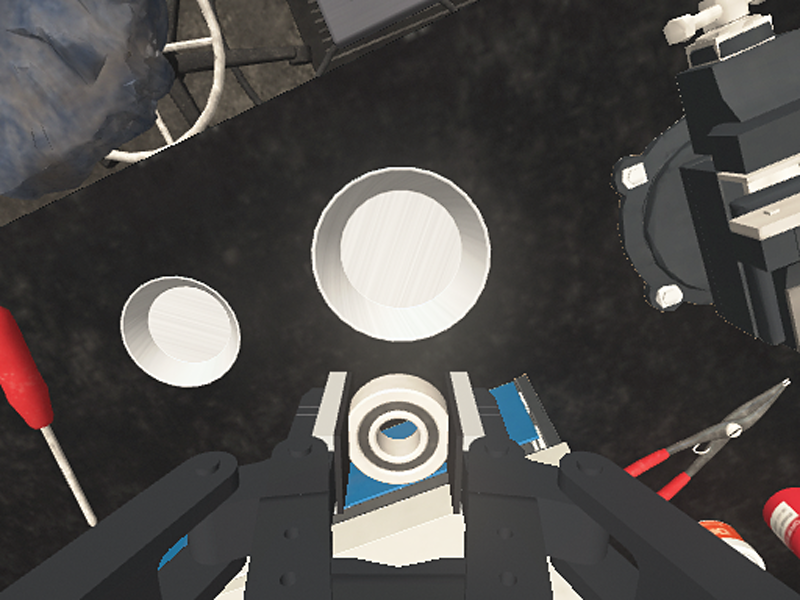

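carry_out(plan="-0.06 0 0.4 0 0 0; 0 0 0.8 0 0 0; 0 0 0.9 0 0 0; 0 0 0.9 0 0 0; 0 0 0.8 0 0 0; 0 0 0.6 0 0 0; 0 0 0.3 0 0 0; 0 0 0 0 0 0")

```text
time_s: 15.58
eef_pos: [0.4417, -0.1556, 0.0307]
eef_rot: [-0.003, 0.199, 0.98, 0.002]
wrist_force: [0.1, 0.4, 0.7]
opening: 0.313
grasp_force: 59.3
```

carry_out(plan="0 0 0.15 0 0 0; 0 0 0.15 0 0 0; 0 0 0.1 0 0 0; 0 0 0.1 0 0 0; 0 0 0.1 0 0 0; 0 0 0 0 0 0; 0 0 0 0 0 0; 0 0 0 0 0 0")

```text
time_s: 16.25
eef_pos: [0.4443, -0.1594, 0.0101]
eef_rot: [0.0, 0.201, 0.98, -0.0]
wrist_force: [-1.0, 0.0, -0.5]
opening: 0.313
grasp_force: 59.3
```

carry_out(plan="0 0 0.05 0 0 0; 0 0 0.05 0 0 0; 0 0 0.04 0 0 0; 0 0 0 0 0 0; 0 0 0 0 0 0; 0 0 0 0 0 0; 0 0 0 0 0 0; 0 0 0 0 0 0")

```text
time_s: 16.92
eef_pos: [0.4442, -0.1592, 0.0044]
eef_rot: [0.0, 0.201, 0.98, -0.0]
wrist_force: [0.2, -0.6, -0.8]
opening: 0.316
grasp_force: 59.3
```

carry_out(plan="0 0 0 0 0 0; 0 0 0 0 0 0; 0 0 0 0 0 0; 0 0 0 0 0 0; 0 0 0 0 0 0; 0 0 0 0 0 0; 0 0 0 0 0 0; 0 0 0 0 0 0", claw=0)

```text
time_s: 17.58
eef_pos: [0.4442, -0.1592, 0.0043]
eef_rot: [0.0, 0.201, 0.98, 0.0]
wrist_force: [0.3, -0.4, 0.1]
opening: 0.501
grasp_force: 0.0
```

carry_out(plan="0 0 -0.1 0 0 0; 0 0 -0.3 0 0 0; 0 0 -0.7 0 0 0; 0 0 -1 0 0 0; 0 0 -1 0 0 0; 0 0 -0.9 0 0 0; 0 0 0 0 0 0; 0 0 0 0 0 0")

```text
time_s: 18.25
eef_pos: [0.4458, -0.1602, 0.1672]
eef_rot: [0.003, 0.2, 0.98, -0.001]
wrist_force: [-0.4, 0.4, -0.2]
opening: 0.503
grasp_force: 0.0
```

Run:
```python
from bench import ctrl
import cv2,pickle
c=ctrl.camera("wrist")
cv2.imwrite("pics/w4.png",cv2.resize(c["pixels"][:,:,::-1],(800,600),interpolation=cv2.INTER_CUBIC))
```

```text
(no output)
```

View pics/w4.png

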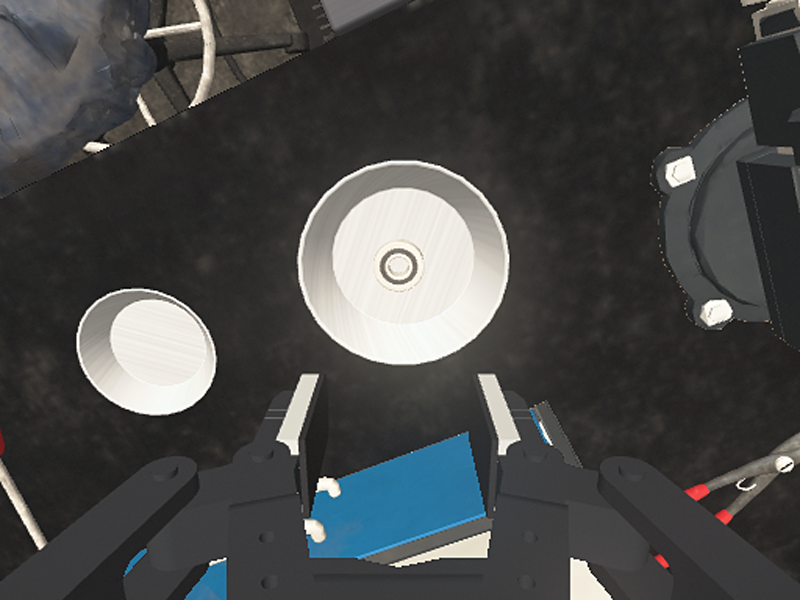

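The bearing lies flat at (398,266), near the centre of the level dish, and the gripper is clear.

```bash
python3 -c "
from bench import ctrl
print(ctrl.hand_in())"
```

```text
the job is handed in; nothing more can be done
None
```

I drew one bearing and laid it flat near the centre of the 120 mm dish, with the plunger back up and the other two left in the magazine. The job was handed in at about 18 s, and the hand-in returned no verdict.

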